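# Sort the luthier's bench into the lined trays

## Task

Clear up the luthier's bench: put both brass finger planes into the red-lined tray, both maple bridge blanks (the pale one and the dark amber one) into the blue-lined tray, and the black ebony tailpiece into the white-lined tray. Set every piece down without dropping or tossing it, lying flat on the tray's floor the same way up as it is now, not on another piece or on a wall. Leave the jar and the mug where they stand.

Things in the scene. Friction and masses are not known exactly. Their poses are not given: they have to be found in the camera images.
- plane_large: The larger brass finger plane, a loose solid block, in mm 58 long (own x) x 28 wide (own y) x 18 high with flat vertical sides, standing on its sole on the bench; a steel blade and dark wooden palm rest stand up to 10 mm above the block. About 170 g. Origin: centre of its sole. z up. Grip across its width.
- plane_small: The smaller brass finger plane, a loose solid block, in mm 46 long (own x) x 22 wide (own y) x 16 high with flat vertical sides, standing on its sole on the bench; a steel blade and dark wooden palm rest stand up to 10 mm above the block. About 100 g. Origin: centre of its sole. z up. Grip across its width.
- bridge_pale: Pale, cream-coloured maple bridge blank lying flat on the bench with dark little holes on top, loose: in mm 60 from feet to round crown (own x, the crown at +x) x 40 wide (own y) x 11 thick; the sides are straight and parallel for 12 mm either side of the origin. About 22 g. Origin: centre of its underside. z up. Grip across its width at the origin.
- bridge_dark: Dark amber-brown maple bridge blank lying flat on the bench with dark little holes on top, loose: in mm 60 from feet to round crown (own x, the crown at +x) x 40 wide (own y) x 11 thick; the sides are straight and parallel for 12 mm either side of the origin. About 22 g. Origin: centre of its underside. z up. Grip across its width at the origin.
- tailpiece: Black ebony violin tailpiece lying flat on the bench, loose: in mm about 110 long (own x, the wide rounded end with a cream fret and four brass dots at +x), 13 thick, tapering from 38 wide at +x to 25 at -x, 32 wide at the origin (sides 0.075 rad off the x axis there). About 60 g. Origin: centre of its underside, near mid-length. z up. Grip across y at the origin.
- tray_red: Fixed shallow wooden tray lined with wine-red felt, in mm outer 120 (own x) x 172 (own y) x 22 high, walls 6 thick; inside 108 x 160, lined floor 8 above the bench, walls 14 above that. Origin: centre of its underside, on the bench; z up. Yaw within 0.2 rad of the world axes; trays swap places. Two parts fit end to end, long axes along the tray's y, centred at y = -38 and +38 mm.
- tray_blue: Fixed shallow wooden tray lined with blue felt, in mm outer 120 (own x) x 172 (own y) x 22 high, walls 6 thick; inside 108 x 160, lined floor 8 above the bench, walls 14 above that. Origin: centre of its underside, on the bench; z up. Yaw within 0.2 rad of the world axes; trays swap places. Two parts fit end to end, long axes along the tray's y, centred at y = -38 and +38 mm.
- tray_white: Fixed shallow wooden tray lined with cream-white felt, in mm outer 120 (own x) x 172 (own y) x 22 high, walls 6 thick; inside 108 x 160, lined floor 8 above the bench, walls 14 above that. Origin: centre of its underside, on the bench; z up. Yaw within 0.2 rad of the world axes; trays swap places. Two parts fit end to end, long axes along the tray's y, centred at y = -38 and +38 mm.
- jar: Bystander, not to be disturbed: loose amber glass jar with a red lid, 64 mm diameter x 85 mm high, upright at one side of the work. Origin: centre of its underside.
- mug: Bystander, not to be disturbed: loose blue ceramic cup, 80 mm diameter at the rim x 90 mm high, upright at the other side of the work. Origin: centre of its underside.

How it is judged:
By the outcome, as a careful person would: the job done as asked, in the order asked, and still so for the second after the job is handed in, with the robot touching nothing.
It also fails if it takes over 104 s, if anything falls off the work surface, if the arm or the gripper's body presses on something with over 40 N, if the wrist force passes 120 N, or if a joint passes its speed limit or range.

## Robot

A 6-joint arm with a two-finger parallel gripper is mounted at the origin on the work surface. World frame = base frame: x ahead of the robot, y to its left, z up, the work surface at z = 0. Lengths are in mm, angles in rad, forces in N, time in s.
With the tool pointing down it reaches from about 350 to 975 mm from the base axis. Payload 7.1 kg.
Tool frame: the origin (TCP) lies midway between the tips of the shut fingers; the grasp point (between the pads) lies 19 mm behind it (ctrl.grip_depth is the distance from the TCP to the grasp point, in mm); z points along the fingers, y is the line along which they close (so a half turn about z gives the same grasp; the last joint's range is limited). The gripper opens to 88 mm and grips with 3 to 60 N. Pads are 20 mm wide; open, the fingers measure 115 mm over their backs; the gripper's body (75 mm by 178 mm) begins 61 mm behind the grasp point.
Start: joints at [-0.019, 0.423, 1.63, -0, 1.089, -0.019], TCP at [624.984, 0.026, 222.675] pointing down, gripper open.
Joint ranges: [-3, 3], [-0.9, 2.11], [0.09, 2.58], [-1.31, 4.45], [0.11, 2.69], [-2.54, 2.54]. Speed limits (rad/s): [2.39, 2.39, 3.01, 3.14, 3.14, 3.14].

## Interface

Orientations are given as a rotation vector (axis times angle).
In Python, from workcell import ctrl, cams gives the robot as it stands.
- The arm moves only by the tool move_arm, never from a script. Its argument "steps" is a list of rows, each a list of 3 entries, a list of its own where there are three numbers: the shift along the tool's x, y, z in units of 25 mm (1.0 is 25 mm), then the turn about the tool's z in units of 5 degrees (1.0 is 5 degrees), then the closure, from 0 (fully open) to 1 (shut). A call has 1 to 20 rows; each row shifts and turns the commanded pose from where the row before left it, along the tool's axes as they then stand; what a row does not reach is not made up. A row lasts 1/12 s, in which the tool goes at most 41.7 mm and 7.16 degrees, less where a joint would pass 70% of its speed; a pose out of reach is approached as far as the arm can. A call is refused whole if a number of a shift passes 1 or a number of a turn 1, either way. A call with a gripper value outside its range is refused whole. The fingers move at their own pace and stop on an object; the grip force is fixed at half the most. Time passes only in rows, so rows that do not move let the fingers close. It gives the time, the measured TCP pose, the force, the opening and the grip force at its end, in the units of the state.
- ctrl.get_obs(): the state, without advancing time (a new reading comes with each control period).
- cams.get_image(name): name is "scene" or "side" or "wrist"; returns a dict with "image" (480x640x3 uint8, red, green, blue), "camera_matrix" (3x3 intrinsics, pixels), "xyz" and "rotation" of the camera in the world; the wrist camera has in their place "mount" (4x4, takes a point from camera to tool coordinates, whose origin is the TCP and whose axes are the flange's). Camera axes: x right, y down, z forward; pixel columns grow to the right and rows downward; lengths in mm; the calibration is good to about 2 mm. A picture is of the moment at which its call begins: read the wrist's pose just before it. There is no depth.
- ctrl.close_job(): hands the job in; it is judged then, once.
Trained networks look in the newest picture that a camera, given by its name, has taken for a name from the list of things; names that differ only in an ending like _2 or _b are one class to them, and where a whole thing is asked for, a point or a joint stands for the part that bears it (a point fixed in the world has none). Each returns a list of dicts, best first, with "p" (0 to 1); they miss things now and then, are a little off and sometimes report something else, mostly with a low value. They report only what shows in the picture. A call takes as long as a camera call.
- cams.boxes_of(camera, thing): "rect" ([centre column, centre row, width, height] in pixels, round what is visible of it).
- cams.cut_out(camera, thing): "pixels" (480x640 bool, what is visible of it) and "rect" ([centre column, centre row, width, height] in pixels, round what is visible of it).
The state is a dict: "t": time; "qpos": joint angles; "qvel": joint speeds; "joint_torque": joint torques, N m; "ee_pos": TCP position; "orientation": TCP orientation; "ft_force": force on the tool from outside, world axes, zero at the start; "moment": the same for the moment, N m; "width": finger opening in mm; "grasp_force": force on a finger pad.
Only numpy, scipy, OpenCV 4.12 (cv2) and the standard library are available. Lean on these libraries where they do the work, as an engineer would, in place of code of your own. Each camera call takes 0.05 s, during which the arm holds its last target. There are 200 camera calls.

## Working session

There is one attempt and no reset: what is moved stays moved. The work goes in short steps, Python scripts to look and compute and a tool call to move; the robot and the scene stay as the last step left them, time stands still between calls to the robot, and variables do not carry over. Pictures are saved under pics/ and viewed, at most 14 in all, crops included, and the job is handed in when it is done.

Besides the shell and the picture viewer there is one more tool, called after "Emit:" as name(argument=value, ...), one argument or row to a line, values as JSON. move_arm: Moves the arm, as the interface text tells. Its arguments: {"type":"object","properties":{"steps":{"type":"array"}},"required":["steps"]}

```bash
mkdir -p pics; ls
python3 - <<'E'
from workcell import ctrl,cams
import cv2,numpy as np
print(ctrl.get_obs())
for n in ["scene","side","wrist"]:
    d=cams.get_image(n); cv2.imwrite(f"pics/{n}0.png",d["image"][:,:,::-1])
    print(n,{k:np.round(v,3).tolist() for k,v in d.items() if k!="image"})
E
```

```text
pics
{'t': 0.0, 'qpos': array([-1.90155550e-02,  4.23827982e-01,  1.63069979e+00, -2.28238473e-05,
        1.08860913e+00, -1.90303067e-02]), 'qvel': array([-0.00262705, -0.00179914,  0.00056807,  0.00138111, -0.00085299,
       -0.00067566]), 'joint_torque': array([ 1.28069914e-03, -5.44622147e+01, -2.73670936e+01,  6.42951974e-02,
        2.27214623e-02, -1.51321510e-04]), 'ee_pos': array([6.24432706e+02, 2.05233371e-02, 2.21905889e+02]), 'orientation': array([-2.22063624e+00, -2.22069253e+00,  1.70456740e-03]), 'ft_force': array([-0.36074228,  0.30859349, -0.2095089 ]), 'moment': array([ 0.00079288,  0.00479409, -0.00977283]), 'grasp_force': 0.0, 'width': 87.92519271527082}
scene {'camera_matrix': [[515.443, 0.0, 317.885], [0.0, 515.443, 239.112], [0.0, 0.0, 1.0]], 'xyz': [1042.017, 626.78, 900.059], 'rotation': [-0.925, -2.54, 1.012]}
side {'camera_matrix': [[482.934, 0.0, 310.18], [0.0, 482.934, 231.698], [0.0, 0.0, 1.0]], 'xyz': [6.785, -729.924, 870.865], 'rotation': [-2.237, 0.689, -0.316]}
wrist {'camera_matrix': [[386.072, 0.0, 318.817], [0.0, 386.072, 241.457], [0.0, 0.0, 1.0]], 'mount': [[0.001, -0.966, -0.259, 70.277], [1.0, 0.001, -0.001, -0.921], [0.002, -0.259, 0.966, -162.912], [0.0, 0.0, 0.0, 1.0]]}
```

View pics/scene0.png

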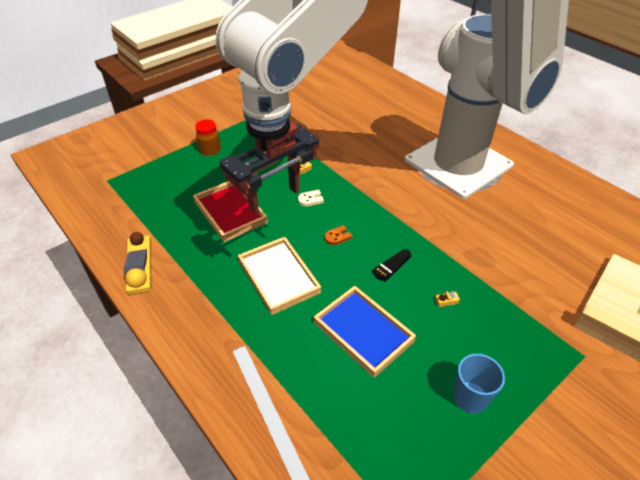

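View pics/side0.png

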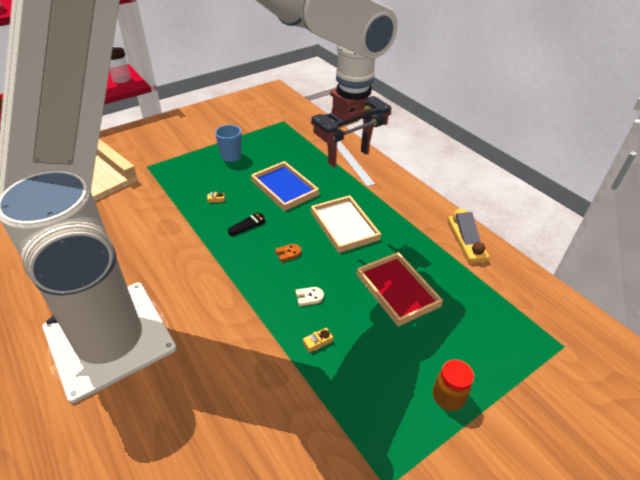

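View pics/wrist0.png

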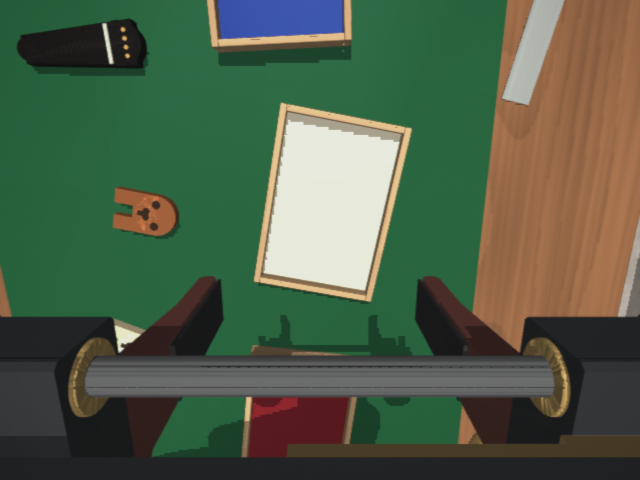

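The side view shows everything: the large plane near the jar at (319,339), the pale bridge at (310,297), the dark one at (288,252), the tailpiece at (247,224) and the small plane at (216,197). The trays run red (400,288), white (345,222), blue (285,185). In the scene view the gripper hides the large plane.

```bash
cat > h.py <<'E'
from workcell import ctrl,cams
import cv2,numpy as np
from scipy.optimize import minimize
from scipy.spatial.transform import Rotation as R
def ext(p,z0,z1): 
    p=np.array(p,float); return np.vstack([np.c_[p,np.full(len(p),z)] for z in (z0,z1)])
def rect(l,w): return [[a*l/2,b*w/2] for a,b in ((1,1),(1,-1),(-1,-1),(-1,1))]
arc=lambda cx,r,a: [[cx+r*np.cos(t),r*np.sin(t)] for t in np.linspace(-a,a,9)]
br=ext([[-30,-20],[-30,20],[12,20],[12,-20]]+arc(10,20,1.5),0,11)
tp=ext([[-55,-12.5],[-55,12.5],[45,19],[45,-19],[55,8],[55,-8]],0,13)
tr=ext(rect(120,172),0,22)
M=dict(plane_large=np.vstack([ext(rect(58,28),0,18),ext(rect(36,16),0,26)]),
 plane_small=np.vstack([ext(rect(46,22),0,16),ext(rect(28,13),0,24)]),
 bridge_pale=br,bridge_dark=br,tailpiece=tp,tray_red=tr,tray_blue=tr,tray_white=tr)
def cam(n):
    o=ctrl.get_obs(); d=cams.get_image(n)
    if n=="wrist":
        T=np.eye(4);T[:3,:3]=R.from_rotvec(o["orientation"]).as_matrix();T[:3,3]=o["ee_pos"];T=T@d["mount"]
    else:
        T=np.eye(4);T[:3,:3]=R.from_rotvec(d["rotation"]).as_matrix();T[:3,3]=d["xyz"]
    return d["image"],d["camera_matrix"],T
def proj(P,K,T):
    c=(P-T[:3,3])@T[:3,:3]; u=c@K.T; return u[:,:2]/u[:,2:]
def ground(uv,K,T,z):
    r=T[:3,:3]@np.linalg.solve(K,[uv[0],uv[1],1]); return (T[:3,3]+r*(z-T[2,3])/r[2])[:2]
def world(m,p):
    c,s=np.cos(p[2]),np.sin(p[2]); return np.c_[m[:,:2]@np.array([[c,s],[-s,c]])+p[:2],m[:,2]]
def fill(uv,rc):
    x0,y0,k=rc; im=np.zeros((400,400),np.uint8)
    h=cv2.convexHull(((uv-[x0,y0])*k*16).astype(np.int32)); cv2.fillPoly(im,[h],1,shift=4); return im
def fit(views,name,z=0):
    """views: list of (mask,K,T). silhouettes' hull IoU fit -> (x,y,yaw), IoU"""
    m=M[name]+[0,0,z]; tg=[];c=[]
    for k,K,T in views:
        ys,xs=np.nonzero(k); uv=np.c_[xs,ys].astype(float)+0
        ex=max(np.ptp(xs),np.ptp(ys)); s=260/ex; rc=(xs.mean()-200/s,ys.mean()-200/s,s)
        uv=np.vstack([uv-.5,uv+.5,uv+[.5,-.5],uv+[-.5,.5]])
        tg.append((fill(uv,rc),rc)); c.append(ground((xs.mean(),ys.mean()),K,T,z+8))
    c=np.mean(c,0)
    def cost(p):
        e=0
        for (t,rc),(k,K,T) in zip(tg,views):
            f=fill(proj(world(m,[p[0],p[1],p[2]/30]),K,T),rc); e+=1-(f&t).sum()/max((f|t).sum(),1)
        return e/len(views)
    best=None
    for y in np.arange(-3,3.2,.4)*30:
        r=minimize(cost,[*c,y],method="Nelder-Mead",options=dict(initial_simplex=[[*c,y],[c[0]+8,c[1],y],[c[0],c[1]+8,y],[c[0],c[1],y+8]],xatol=.1,fatol=1e-4))
        if best is None or r.fun<best.fun: best=r
    x=best.x.copy(); return np.array([x[0],x[1],(x[2]/30+np.pi)%(2*np.pi)-np.pi]),1-best.fun
def mask(camn,name,minp=.3):
    r=cams.cut_out(camn,name); return [(q["p"],q["pixels"]) for q in r]
E
python3 - <<'E'
from h import *
C={n:cam(n) for n in ("scene","side")}
for n in M:
    vs={}
    for c in C:
        r=mask(c,n); 
        if r:
            print(n,c,[(round(p,2),int(m.sum()),np.argwhere(m).mean(0)[::-1].round().astype(int).tolist()) for p,m in r[:3]])
            vs[c]=(r[0][1],*C[c][1:])
    for k in [[c] for c in vs]+[list(vs)]*(len(vs)>1):
        p,i=fit([vs[c] for c in k],n); print("   ",k,p.round(2),round(i,3))
E
```

```text
plane_large scene [(0.5, 2290, [477, 383])]
plane_large side [(0.52, 376, [310, 296]), (0.31, 418, [247, 224])]
    ['scene'] [535.02 468.58   2.33] 0.272
    ['side'] [ 417.86 -147.95    2.67] 0.855
    ['scene', 'side'] [463.08 156.16  -3.  ] 0.0
plane_small scene [(0.68, 263, [446, 299])]
plane_small side [(0.61, 144, [216, 197]), (0.21, 338, [289, 252])]
    ['scene'] [400.85 293.53  -0.41] 0.934
    ['side'] [400.81 296.07  -0.48] 0.848
    ['scene', 'side'] [400.19 293.73  -0.45] 0.886
bridge_pale scene [(0.72, 287, [310, 198])]
bridge_pale side [(0.9, 402, [309, 295])]
    ['scene'] [ 420.24 -147.29   -0.43] 0.942
    ['side'] [ 4.2081e+02 -1.4500e+02 -3.6000e-01] 0.943
    ['scene', 'side'] [ 4.2091e+02 -1.4602e+02 -3.9000e-01] 0.926
bridge_dark scene [(0.87, 356, [337, 236])]
bridge_dark side [(0.87, 315, [288, 252])]
    ['scene'] [ 4.5593e+02 -1.2000e-01 -2.0000e-01] 0.931
    ['side'] [ 4.5753e+02  1.6500e+00 -2.6000e-01] 0.945
    ['scene', 'side'] [ 4.566e+02  6.600e-01 -2.100e-01] 0.927
tailpiece scene [(0.64, 559, [391, 265])]
tailpiece side [(0.88, 448, [247, 224]), (0.6, 1841, [285, 185])]
    ['scene'] [4.1689e+02 1.4903e+02 4.0000e-02] 0.941
    ['side'] [4.1930e+02 1.5097e+02 8.0000e-02] 0.914
    ['scene', 'side'] [4.1786e+02 1.4940e+02 5.0000e-02] 0.917
tray_red scene [(0.75, 2514, [228, 211])]
tray_red side [(0.9, 3416, [399, 288])]
    ['scene'] [ 605.89 -239.81    3.04] 0.947
    ['side'] [ 604.65 -241.63    3.03] 0.968
    ['scene', 'side'] [ 604.78 -241.8     3.04] 0.955
tray_blue scene [(0.59, 4833, [364, 331])]
tray_blue side [(0.89, 1840, [285, 185]), (0.65, 2415, [345, 223])]
    ['scene'] [5.9182e+02 2.3582e+02 4.0000e-02] 0.961
    ['side'] [591.46 235.33  -3.1 ] 0.955
    ['scene', 'side'] [591.66 235.63  -3.1 ] 0.957
tray_white side [(0.77, 2325, [345, 223])]
    ['side'] [636.47   6.25   2.96] 0.969
```

```bash
cat >> h.py <<'E'
def phi():
    x=R.from_rotvec(ctrl.get_obs()["orientation"]).as_matrix()[:,0]; return np.arctan2(x[1],x[0])
def plan(p,ph):
    """tool-axis shift (units) at the present orientation, and turn units to the tool-x heading ph"""
    o=ctrl.get_obs(); d=R.from_rotvec(o["orientation"]).as_matrix().T@(np.array(p,float)-o["ee_pos"])
    t=-np.degrees((ph-phi()+np.pi/2)%np.pi-np.pi/2)/5
    print("shift",(d/25).round(2),"turn",round(t,2),"pos",o["ee_pos"].round(1),"phi",round(phi(),3),"q6",o["qpos"][5].round(2),"t",o["t"].round(2))
E
python3 - <<'E'
from h import *
C={n:cam(n) for n in ("scene","side")}
print("large",ground((319,339),*C["side"][1:],10))
for n in ("jar","mug"):
  for c in C:
    r=mask(c,n)
    if r:
        ys,xs=np.nonzero(r[0][1]); print(n,c,round(r[0][0],2),ground((xs.mean(),ys.mean()),*C[c][1:],45))
p=ground((319,339),*C["side"][1:],10)
plan([p[0],p[1]-70,200],phi())
E
```

```text
large [ 366.84754775 -256.85468024]
jar scene 0.77 [ 506.80886596 -492.37895313]
jar side 0.55 [ 502.3928304  -500.19511273]
mug scene 0.75 [529.29557139 465.86873524]
mug side 0.69 [545.01595316 482.46356529]Traceback (most recent call last):
  File "<stdin>", line 10, in <module>
  File "h.py", line 58, in plan
    print("shift",(d/25).round(2),"turn",round(t,2),"pos",o["ee_pos"].round(1),"phi",round(phi(),3),"q6",o["qpos"][5].round(2),"t",o["t"].round(2))
                                                                                                                                   ^^^^^^^^^^^^
AttributeError: 'float' object has no attribute 'round'
```

```bash
sed -i 's/o\["t"\].round(2)/round(o["t"],2)/' h.py
```

Emit:
move_arm(
  steps=[
    [[-0.93, -0.79, 0.05], 0, 0],
    [[-0.93, -0.79, 0.05], 0, 0],
    [[-0.93, -0.79, 0.05], 0, 0],
    [[-0.93, -0.79, 0.05], 0, 0],
    [[-0.93, -0.79, 0.05], 0, 0],
    [[-0.93, -0.79, 0.05], 0, 0],
    [[-0.93, -0.79, 0.05], 0, 0],
    [[-0.93, -0.79, 0.05], 0, 0],
    [[-0.93, -0.79, 0.05], 0, 0],
    [[-0.93, -0.79, 0.05], 0, 0],
    [[-0.93, -0.79, 0.05], 0, 0],
    [[-0.93, -0.79, 0.05], 0, 0],
    [[-0.93, -0.79, 0.05], 0, 0],
    [[0, 0, 0], 0, 0],
    [[0, 0, 0], 0, 0],
    [[0, 0, 0], 0, 0],
  ],
)

```text
t: 2.68
ee_pos: [368.4, -302.2, 206.6]
orientation: [2.222, 2.22, 0.0]
ft_force: [0.2, -0.0, -0.5]
width: 88.0
grasp_force: 0.0
```

Run:
```python
from h import *
C={n:cam(n) for n in ("scene","side","wrist")}
cv2.imwrite("pics/w1.png",C["wrist"][0][:,:,::-1])
for n in ("plane_large","bridge_pale"):
    vs={}
    for c in C:
        for p,m in mask(c,n):
            print(n,c,round(p,2),int(m.sum()),np.argwhere(m).mean(0)[::-1].round().tolist())
            f,i=fit([(m,*C[c][1:])],n); print("   ",f.round(2),round(i,3))
            break
plan([366,-257,100],-0.4)
```

```text
plane_large scene 0.51 217 [300.0, 168.0]
    [ 3.6303e+02 -2.5543e+02 -9.0000e-02] 0.873
plane_large side 0.68 386 [318.0, 340.0]
    [ 3.6398e+02 -2.5535e+02 -1.1000e-01] 0.913
plane_large wrist 0.66 2009 [310.0, 167.0]
    [ 3.5985e+02 -2.5729e+02 -7.0000e-02] 0.967
bridge_pale scene 0.67 246 [310.0, 199.0]
    [ 420.43 -145.66   -0.5 ] 0.884
bridge_pale side 0.74 208 [303.0, 296.0]
    [ 4.2000e+02 -1.4436e+02 -3.8000e-01] 0.69
bridge_pale wrist 0.63 3453 [375.0, 35.0]
    [ 4.1588e+02 -1.4728e+02 -4.0000e-01] 0.94
shift [ 1.8  -0.1   4.26] turn -13.41 pos [ 368.5 -301.9  206.4] phi 1.572 q6 -0.71 t 3.13
```

View pics/w1.png

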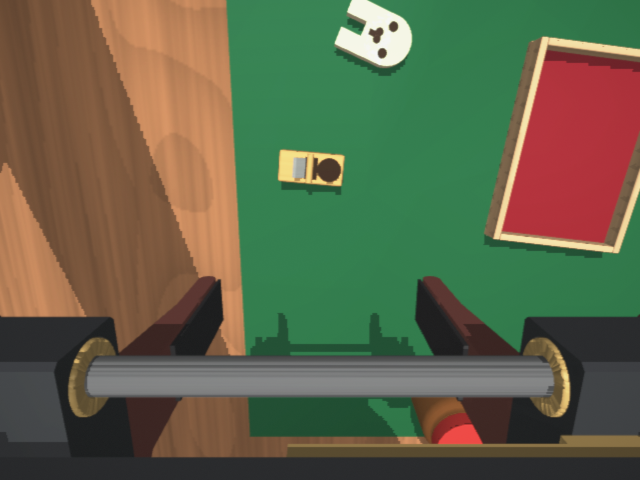

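The wrist view shows the large plane at (310,167), nearly square to the image. The fit gives about (362,-256), yaw -0.08.

Emit:
move_arm(
  steps=[
    [[0.92, -0.13, 0], 0, 0],
    [[0.92, -0.13, 0], 1, 0],
    [[0, 0, 0.4], 1, 0],
    [[0, 0, 0.4], 1, 0],
    [[0, 0, 0.4], 1, 0],
    [[0, 0, 0.4], 1, 0],
    [[0, 0, 0.4], 1, 0],
    [[0, 0, 0.4], 1, 0],
    [[0, 0, 0.4], 1, 0],
    [[0, 0, 0.4], 1, 0],
    [[0, 0, 0.4], 1, 0],
    [[0, 0, 0.4], 1, 0],
    [[0, 0, 0.4], 1, 0],
    [[0, 0, 0.4], 1, 0],
    [[0, 0, 0.4], 1, 0],
    [[0, 0, 0.4], 1, 0],
    [[0, 0, 0.4], 1, 0],
    [[0, 0, 0.4], 1, 0],
    [[0, 0, 0], 1, 0],
    [[0, 0, 0], 1, 0],
  ],
)

```text
t: 4.8
ee_pos: [361.5, -255.9, 45.8]
orientation: [-3.138, 0.143, 0.002]
ft_force: [0.8, 0.3, 0.4]
width: 87.7
grasp_force: 0.0
```

Run:
```python
from h import *
plan([362,-256,4],-0.08)
```

```text
shift [0.02 0.   1.67] turn -0.13 pos [ 361.5 -255.9   45.8] phi -0.091 q6 1.02 t 4.8
```

Emit:
move_arm(
  steps=[
    [[0, 0, 0.5], 0, 0],
    [[0, 0, 0.5], 0, 0],
    [[0, 0, 0.4], 0, 0],
    [[0, 0, 0.25], 0, 0],
    [[0, 0, 0], 0, 0],
    [[0, 0, 0], 0, 1],
    [[0, 0, 0], 0, 1],
    [[0, 0, 0], 0, 1],
    [[0, 0, 0], 0, 1],
    [[0, 0, 0], 0, 1],
    [[0, 0, 0], 0, 1],
  ],
)

```text
t: 5.72
ee_pos: [361.9, -256.3, 5.5]
orientation: [3.138, -0.137, 0.001]
ft_force: [-0.1, 0.3, 0.3]
width: 51.5
grasp_force: 0.0
```

Emit:
move_arm(
  steps=[
    [[0, 0, 0], 0, 1],
    [[0, 0, 0], 0, 1],
    [[0, 0, 0], 0, 1],
    [[0, 0, 0], 0, 1],
    [[0, 0, 0], 0, 1],
    [[0, 0, 0], 0, 1],
  ],
)

```text
t: 6.22
ee_pos: [361.8, -256.3, 5.2]
orientation: [3.139, -0.137, 0.0]
ft_force: [-0.5, 0.2, 1.3]
width: 27.2
grasp_force: 30.0
```

Run:
```python
from h import *
plan([362,-256,75],1.47)
print(ctrl.get_obs()["grasp_force"])
# place: red tray (604.8,-241.5) yaw -0.10
c=np.array([604.8,-241.5]); y=-0.10; d=np.array([-np.sin(y),np.cos(y)])
print(c-38*d,c+38*d)
```

```text
shift [ 0.01 -0.01 -2.79] turn -17.85 pos [ 361.8 -256.3    5.2] phi -0.087 q6 1.01 t 6.22
30.000226199626923
[ 601.00633017 -279.31015828] [ 608.59366983 -203.68984172]
```

Emit:
move_arm(
  steps=[
    [[0, 0, -0.3], 0, 1],
    [[0, 0, -0.6], -0.85, 1],
    [[0, 0, -0.7], -1, 1],
    [[0, 0, -0.7], -1, 1],
    [[0, 0, -0.5], -1, 1],
    [[0, 0, -0.2], -1, 1],
    [[0, 0, 0], -1, 1],
    [[0, 0, 0], -1, 1],
    [[0, 0, 0], -1, 1],
    [[0, 0, 0], -1, 1],
    [[0, 0, 0], -1, 1],
    [[0, 0, 0], -1, 1],
    [[0, 0, 0], -1, 1],
    [[0, 0, 0], -1, 1],
    [[0, 0, 0], -1, 1],
    [[0, 0, 0], -1, 1],
    [[0, 0, 0], -1, 1],
    [[0, 0, 0], -1, 1],
    [[0, 0, 0], -1, 1],
    [[0, 0, 0], 0, 1],
  ],
)

```text
t: 7.88
ee_pos: [361.5, -256.0, 80.5]
orientation: [-2.327, -2.111, 0.0]
ft_force: [0.7, -0.7, -1.0]
width: 27.6
grasp_force: 30.0
```

Run:
```python
from h import *
plan([601,-279.3,75],1.47)
```

```text
shift [0.   9.62 0.22] turn 0.04 pos [ 361.5 -256.    80.5] phi 1.474 q6 -0.55 t 7.88
```

Emit:
move_arm(
  steps=[
    [[0, 0.5, 0], 0, 1],
    [[0, 0.95, 0], 0, 1],
    [[0, 0.95, 0], 0, 1],
    [[0, 0.95, 0], 0, 1],
    [[0, 0.95, 0], 0, 1],
    [[0, 0.95, 0], 0, 1],
    [[0, 0.95, 0], 0, 1],
    [[0, 0.95, 0], 0, 1],
    [[0, 0.95, 0], 0, 1],
    [[0, 0.95, 0], 0, 1],
    [[0, 0.57, 0], 0, 1],
    [[0, 0, 0], 0, 1],
    [[0, 0, 0.6], 0, 1],
    [[0, 0, 0.7], 0, 1],
    [[0, 0, 0.5], 0, 1],
    [[0, 0, 0], 0, 1],
    [[0, 0, 0], 0, 1],
  ],
)

```text
t: 9.3
ee_pos: [599.4, -279.8, 33.7]
orientation: [-2.329, -2.104, 0.002]
ft_force: [0.1, -0.3, -0.9]
width: 27.7
grasp_force: 30.0
```

Run:
```python
from h import *
plan([601,-279.3,13.5],1.47)
C={n:cam(n) for n in ("scene","side")}
im=C["side"][0][230:390,320:480]; cv2.imwrite("pics/p1.png",cv2.resize(im,None,fx=3.5,fy=3.5,interpolation=cv2.INTER_CUBIC)[:,:,::-1])
```

```text
shift [0.02 0.06 0.81] turn -0.0 pos [ 599.4 -279.8   33.7] phi 1.47 q6 -0.35 t 9.3
```

View pics/p1.png

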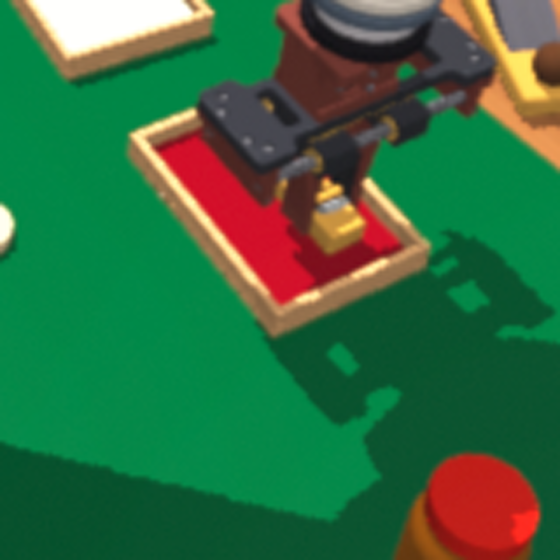

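The plane hangs level at about (335,225) in the crop, centred and clear of the red tray's walls. I'll lower it, open partway and rise.

Emit:
move_arm(
  steps=[
    [[0, 0.06, 0.3], 0, 1],
    [[0, 0, 0.3], 0, 1],
    [[0, 0, 0.15], 0, 1],
    [[0, 0, 0], 0, 1],
    [[0, 0, 0], 0, 1],
  ],
)

```text
t: 9.82
ee_pos: [602.2, -280.3, 15.9]
orientation: [-2.329, -2.107, 0.0]
ft_force: [-0.3, 0.6, -1.6]
width: 28.0
grasp_force: 30.0
```

Run:
```python
from h import *
plan([601,-279.3,13.2],1.47); print(ctrl.get_obs()["ft_force"])
```

```text
shift [ 0.03 -0.05  0.11] turn 0.0 pos [ 602.2 -280.3   15.9] phi 1.47 q6 -0.35 t 9.82
[-0.3180381   0.64525552 -1.62625968]
```

Emit:
move_arm(
  steps=[
    [[0, 0, 0.05], 0, 1],
    [[0, 0, 0.05], 0, 1],
    [[0, 0, 0], 0, 1],
  ],
)

```text
t: 10.07
ee_pos: [602.5, -280.5, 13.9]
orientation: [2.33, 2.107, -0.0]
ft_force: [-0.1, -0.8, -2.0]
width: 27.3
grasp_force: 30.0
```

Emit:
move_arm(
  steps=[
    [[0, 0, 0.04], 0, 1],
    [[0, 0, 0], 0, 1],
  ],
)

```text
t: 10.23
ee_pos: [602.7, -280.5, 13.3]
orientation: [2.33, 2.107, 0.0]
ft_force: [-0.1, -0.1, 0.9]
width: 27.9
grasp_force: 30.0
```

Emit:
move_arm(
  steps=[
    [[0, 0, 0], 0, 0.45],
    [[0, 0, 0], 0, 0.45],
    [[0, 0, 0], 0, 0.45],
    [[0, 0, -0.3], 0, 0.45],
    [[0, 0, -0.8], 0, 0.45],
    [[0, 0, -1], 0, 0.4],
    [[0, 0, -1], 0, 0],
    [[0.5, -0.25, -1], 0, 0],
    [[0.92, -0.46, -1], 0, 0],
    [[0.92, -0.46, -1], 0, 0],
    [[0.92, -0.46, -0.5], 0, 0],
    [[0.92, -0.46, 0], 0, 0],
    [[0.92, -0.46, 0], 0, 0],
    [[0.92, -0.46, 0], 0, 0],
    [[0.92, -0.46, 0], 0, 0],
    [[0.92, -0.46, 0], 0, 0],
    [[0.92, -0.46, 0], 0, 0],
    [[0.92, -0.46, 0], 0, 0],
    [[0.92, -0.46, 0], 0, 0],
    [[0.92, -0.46, 0], 0, 0],
  ],
)

```text
t: 11.9
ee_pos: [487.4, 22.1, 178.6]
orientation: [2.33, 2.107, 0.001]
ft_force: [0.5, 0.0, 0.4]
width: 87.6
grasp_force: 0.0
```

Emit:
move_arm(
  steps=[
    [[0.92, -0.46, 0], 0, 0],
    [[0.92, -0.46, 0], 0, 0],
    [[0.92, -0.46, 0], 0, 0],
    [[0.92, -0.46, 0], 0, 0],
    [[0.92, -0.46, 0], 0, 0],
    [[0.92, -0.46, 0], 0, 0],
    [[0.92, -0.46, 0], 0, 0],
    [[0.92, -0.46, 0], 0, 0],
    [[0.5, -0.3, 0], 0, 0],
    [[0, 0, 0], 0, 0],
    [[0, 0, 0], 0, 0],
  ],
)

```text
t: 12.82
ee_pos: [408.4, 226.9, 178.4]
orientation: [2.328, 2.109, 0.001]
ft_force: [1.6, -0.3, -0.3]
width: 87.7
grasp_force: 0.0
```

Run:
```python
from h import *
C={n:cam(n) for n in ("scene","side","wrist")}
cv2.imwrite("pics/w2.png",C["wrist"][0][:,:,::-1])
cv2.imwrite("pics/p2.png",cv2.resize(C["side"][0][230:390,320:480],None,fx=3,fy=3,interpolation=cv2.INTER_CUBIC)[:,:,::-1])
for c,n in (("wrist","plane_small"),("wrist","tailpiece"),("wrist","tray_blue"),("side","tray_white"),("scene","tray_white"),("side","tray_red")):
        for p,m in mask(c,n)[:1]:
            f,i=fit([(m,*C[c][1:])],n); print(n,c,round(p,2),f.round(2),round(i,3))
plan([400,294,5],-0.45)
```

```text
plane_small wrist 0.93 [395.76 293.82   2.65] 0.958
tailpiece wrist 0.88 [4.1210e+02 1.4836e+02 6.0000e-02] 0.952
tray_blue wrist 0.63 [5.8668e+02 2.3528e+02 5.0000e-02] 0.984
tray_white side 0.84 [ 6.3694e+02  7.6600e+00 -2.0000e-01] 0.961
tray_white scene 0.76 [ 6.3688e+02  6.5200e+00 -1.9000e-01] 0.973
tray_red side 0.58 [ 603.49 -242.      3.02] 0.96
shift [ 2.67 -0.62  6.92] turn -14.0 pos [408.8 226.1 177.9] phi 1.47 q6 0.58 t 13.27
```

View pics/p2.png

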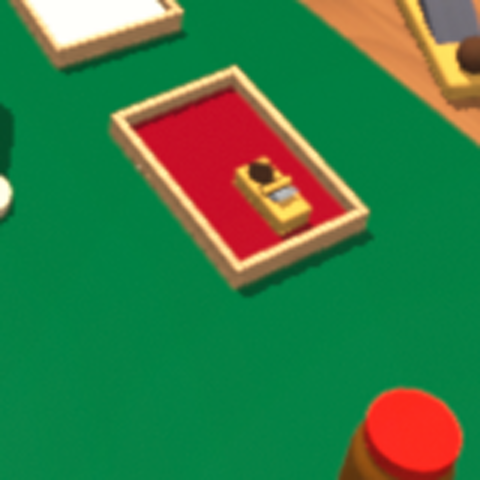

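View pics/w2.png

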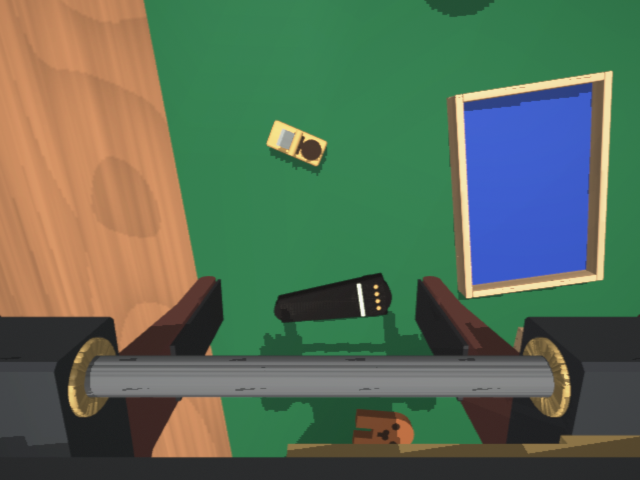

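Run:
```python
from h import *
C={n:cam(n) for n in ("scene","side")}
for c in C:
        for p,m in mask(c,"plane_large")[:1]:
            f,i=fit([(m,*C[c][1:])],"plane_large",8); print(c,round(p,2),f.round(2),round(i,3))
```

```text
scene 0.69 [ 605.97 -279.18   -1.68] 0.898
side 0.57 [ 607.09 -278.74    1.43] 0.908
```

The large plane lies flat in the red tray (crop 272,195) and nothing else moved. The wrist view shows the small plane at (297,145). The placed plane shows that the fixed cameras read about 4.5 mm high in x, and that the wrist camera agrees with the arm, so I'll use the wrist frame.

Emit:
move_arm(
  steps=[
    [[0.88, -0.26, 0], 0, 0],
    [[0.88, -0.26, 0], 0, 0],
    [[0.88, -0.27, 0], -0.9, 0],
    [[0, 0, 0.45], -1, 0],
    [[0, 0, 0.45], -1, 0],
    [[0, 0, 0.45], -1, 0],
    [[0, 0, 0.45], -1, 0],
    [[0, 0, 0.45], -1, 0.1],
    [[0, 0, 0.45], -1, 0.3],
    [[0, 0, 0.45], -1, 0.4],
    [[0, 0, 0.45], -1, 0.4],
    [[0, 0, 0.45], -1, 0.4],
    [[0, 0, 0.45], -1, 0.4],
    [[0, 0, 0.3], -1, 0.4],
    [[0, 0, 0.3], -1, 0.4],
    [[0, 0, 0], -1, 0.4],
    [[0, 0, 0], 0, 0.4],
  ],
)

```text
t: 14.88
ee_pos: [395.3, 294.0, 49.9]
orientation: [-0.708, -3.06, 0.001]
ft_force: [-0.1, 0.1, 0.5]
width: 52.8
grasp_force: 0.0
```

Run:
```python
from h import *
plan([395.8,293.8,5],-0.47)
```

```text
shift [-0.02  0.    1.79] turn 0.17 pos [395.3 294.   49.9] phi 2.687 q6 -0.5 t 14.88
```

Emit:
move_arm(
  steps=[
    [[0, 0, 0.5], 0.17, 0.4],
    [[0, 0, 0.5], 0, 0.4],
    [[0, 0, 0.5], 0, 0.4],
    [[0, 0, 0.3], 0, 0.4],
    [[0, 0, 0], 0, 0.4],
    [[0, 0, 0], 0, 1],
    [[0, 0, 0], 0, 1],
    [[0, 0, 0], 0, 1],
    [[0, 0, 0], 0, 1],
    [[0, 0, 0], 0, 1],
    [[0, 0, 0], 0, 1],
    [[0, 0, 0], 0, 1],
  ],
)

```text
t: 15.88
ee_pos: [395.8, 294.4, 5.9]
orientation: [0.736, 3.054, 0.001]
ft_force: [-0.0, -0.6, 6.0]
width: 21.5
grasp_force: 30.0
```

Run:
```python
from h import *
plan([395.8,293.8,80],1.47)
c=np.array([600.3,-242]); y=-0.105; d=np.array([-np.sin(y),np.cos(y)]); print(c+38*d)
```

```text
shift [-0.01 -0.02 -2.96] turn 13.73 pos [395.8 294.4   5.9] phi 2.669 q6 -0.48 t 15.88
[ 604.28267242 -204.20928262]
```

Emit:
move_arm(
  steps=[
    [[0, 0, -0.3], 0, 1],
    [[0, 0, -0.6], 0.73, 1],
    [[0, 0, -0.7], 1, 1],
    [[0, 0, -0.7], 1, 1],
    [[0, 0, -0.5], 1, 1],
    [[0, 0, -0.2], 1, 1],
    [[0, 0, 0], 1, 1],
    [[0, 0, 0], 1, 1],
    [[0, 0, 0], 1, 1],
    [[0, 0, 0], 1, 1],
    [[0, 0, 0], 1, 1],
    [[0, 0, 0], 1, 1],
    [[0, 0, 0], 1, 1],
    [[0, 0, 0], 1, 1],
    [[0, 0, 0], 1, 1],
    [[-0.5, 0.27, 0], 0, 1],
    [[-0.9, 0.49, 0], 0, 1],
    [[-0.9, 0.49, 0], 0, 1],
    [[-0.9, 0.49, 0], 0, 1],
    [[-0.9, 0.49, 0], 0, 1],
  ],
)

```text
t: 17.55
ee_pos: [440.8, 185.5, 80.7]
orientation: [-2.329, -2.108, 0.0]
ft_force: [0.3, 0.3, -0.3]
width: 21.6
grasp_force: 30.0
```

Emit:
move_arm(
  steps=[
    [[-0.9, 0.49, 0], 0, 1],
    [[-0.9, 0.49, 0], 0, 1],
    [[-0.9, 0.49, 0], 0, 1],
    [[-0.9, 0.49, 0], 0, 1],
    [[-0.9, 0.49, 0], 0, 1],
    [[-0.9, 0.49, 0], 0, 1],
    [[-0.9, 0.49, 0], 0, 1],
    [[-0.9, 0.49, 0], 0, 1],
    [[-0.9, 0.49, 0], 0, 1],
    [[-0.9, 0.49, 0], 0, 1],
    [[-0.9, 0.49, 0], 0, 1],
    [[-0.9, 0.49, 0], 0, 1],
    [[-0.9, 0.49, 0], 0, 1],
    [[-0.9, 0.49, 0], 0, 1],
    [[-0.9, 0.49, 0], 0, 1],
    [[0, 0, 0], 0, 1],
    [[0, 0, 0], 0, 1],
  ],
)

```text
t: 18.97
ee_pos: [589.7, -168.6, 80.5]
orientation: [-2.332, -2.105, 0.0]
ft_force: [-0.8, 0.5, -1.1]
width: 21.9
grasp_force: 30.0
```

Run:
```python
from h import *
plan([604,-202,14],1.467)
```

```text
shift [-1.27  0.71  2.66] turn 0.02 pos [ 589.7 -168.6   80.5] phi 1.468 q6 -0.2 t 18.97
```

Emit:
move_arm(
  steps=[
    [[-0.64, 0.36, 0], 0, 1],
    [[-0.63, 0.35, 0], 0, 1],
    [[0, 0, 0.4], 0, 1],
    [[0, 0, 0.6], 0, 1],
    [[0, 0, 0.6], 0, 1],
    [[0, 0, 0.5], 0, 1],
    [[0, 0, 0.4], 0, 1],
    [[0, 0, 0.1], 0, 1],
    [[0, 0, 0], 0, 1],
    [[0, 0, 0], 0, 1],
  ],
)

```text
t: 19.8
ee_pos: [604.0, -200.5, 15.0]
orientation: [-2.329, -2.107, 0.0]
ft_force: [0.3, 0.1, -0.4]
width: 21.8
grasp_force: 30.0
```

Run:
```python
from h import *
plan([604,-202,14],1.467)
```

```text
shift [-0.06  0.01  0.04] turn 0.04 pos [ 604.  -200.5   15. ] phi 1.471 q6 -0.24 t 19.8
```

Emit:
move_arm(
  steps=[
    [[0, 0, 0.04], 0, 1],
    [[0, 0, 0.02], 0, 1],
    [[0, 0, 0], 0, 1],
  ],
)

```text
t: 20.05
ee_pos: [604.3, -200.9, 14.0]
orientation: [2.33, 2.107, 0.0]
ft_force: [-0.3, 0.9, -0.9]
width: 21.9
grasp_force: 30.0
```

Emit:
move_arm(
  steps=[
    [[0, 0, 0.03], 0, 1],
    [[0, 0, 0], 0, 1],
  ],
)

```text
t: 20.22
ee_pos: [604.4, -201.0, 13.9]
orientation: [2.33, 2.107, 0.0]
ft_force: [-2.2, 1.3, 4.6]
width: 21.4
grasp_force: 30.0
```

Emit:
move_arm(
  steps=[
    [[0, 0, 0], 0, 0.5],
    [[0, 0, 0], 0, 0.5],
    [[0, 0, 0], 0, 0.5],
    [[0, 0, -0.3], 0, 0.5],
    [[0, 0, -0.7], 0, 0.5],
    [[0, 0, -1], 0, 0.4],
    [[0, 0, -0.7], 0, 0],
    [[0.17, -0.96, 0], 0, 0],
    [[0.17, -0.96, 0], 0, 0],
    [[0.17, -0.96, 0], 0, 0],
    [[0.17, -0.96, 0], 0, 0],
    [[0.17, -0.96, 0], 0, 0],
    [[0.17, -0.96, 0], 0, 0],
    [[0.17, -0.96, 0], 0, 0],
    [[0.17, -0.96, 0], 0, 0],
    [[0, 0, 0], -1, 0],
    [[0, 0, 0], -1, 0],
    [[0, 0, 0], -1, 0],
    [[0, 0, 0], -1, 0],
    [[0, 0, 0], -1, 0],
  ],
)

```text
t: 21.88
ee_pos: [416.9, -148.1, 81.2]
orientation: [1.813, 2.565, 0.0]
ft_force: [0.2, -0.3, 1.0]
width: 88.3
grasp_force: 0.0
```

Emit:
move_arm(
  steps=[
    [[0, 0, 0.1], -1, 0],
    [[0, 0, 0.2], -1, 0],
    [[0, 0, 0.2], -1, 0],
    [[0, 0, 0.2], -1, 0],
    [[0, 0, 0.2], -1, 0],
    [[0, 0, 0.2], -1, 0],
    [[0, 0, 0.2], -1, 0],
    [[0, 0, 0.2], -1, 0],
    [[0, 0, 0.2], -1, 0],
    [[0, 0, 0], -0.5, 0],
    [[0, 0, 0], 0, 0],
  ],
)

```text
t: 22.8
ee_pos: [416.7, -148.0, 38.3]
orientation: [0.631, 3.078, -0.0]
ft_force: [-0.2, -0.6, 0.2]
width: 87.9
grasp_force: 0.0
```

Run:
```python
from h import *
plan([416,-147,3.5],-0.40)
C=cam("side")
cv2.imwrite("pics/p3.png",C[0][::1,::1,::-1])
for n,z in (("bridge_pale",0),("plane_small",8),("plane_large",8)):
  for p,m in mask("side",n)[:1]:
    f,i=fit([(m,*C[1:])],n,z); print(n,round(p,2),f.round(2),round(i,3))
```

```text
shift [0.04 0.03 1.39] turn -0.05 pos [ 416.7 -148.    38.3] phi 2.737 q6 -1.53 t 22.8
bridge_pale 0.67 [ 419.03 -146.5    -0.43] 0.867
plane_large 0.77 [ 607.5  -279.75   -1.71] 0.919
```

View pics/p3.png

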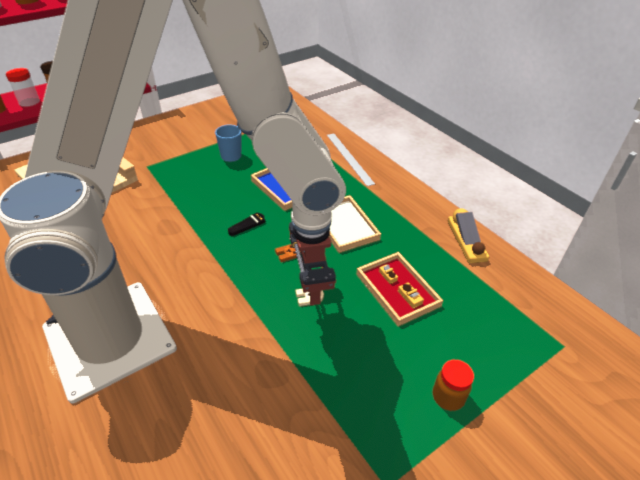

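Both planes lie flat in the red tray at (389,273) and (410,293), and the gripper is over the pale bridge at (310,297).

Emit:
move_arm(
  steps=[
    [[0.04, 0.03, 0.4], 0, 0.1],
    [[0, 0, 0.5], 0, 0.2],
    [[0, 0, 0.35], 0, 0.2],
    [[0, 0, 0.16], 0, 0.2],
    [[0, 0, 0], 0, 0.2],
    [[0, 0, 0], 0, 1],
    [[0, 0, 0], 0, 1],
    [[0, 0, 0], 0, 1],
    [[0, 0, 0], 0, 1],
    [[0, 0, 0], 0, 1],
    [[0, 0, 0], 0, 1],
    [[0, 0, 0], 0, 1],
    [[0, 0, 0], 0, 1],
    [[0, 0, 0], 0, 1],
  ],
)

```text
t: 24.17
ee_pos: [416.2, -146.9, 3.2]
orientation: [0.633, 3.077, -0.0]
ft_force: [0.4, 0.7, 6.2]
width: 39.5
grasp_force: 30.0
```

Run:
```python
from h import *
plan([416,-147,80],np.pi/2+.045)
c=np.array([587.,235.3]); y=0.045; d=np.array([-np.sin(y),np.cos(y)]); print(c-38*d,c+38*d)
```

```text
shift [ 0.01 -0.01 -3.07] turn 12.83 pos [ 416.2 -146.9    3.2] phi 2.736 q6 -1.53 t 24.17
[588.70942293 197.33846851] [585.29057707 273.26153149]
```

Emit:
move_arm(
  steps=[
    [[0, 0, -0.3], 0, 1],
    [[0, 0, -0.6], 0.83, 1],
    [[0, 0, -0.7], 1, 1],
    [[0, 0, -0.7], 1, 1],
    [[0, 0, -0.5], 1, 1],
    [[0, 0, -0.3], 1, 1],
    [[0, 0, 0], 1, 1],
    [[0, 0, 0], 1, 1],
    [[0, 0, 0], 1, 1],
    [[0, 0, 0], 1, 1],
    [[0, 0, 0], 1, 1],
    [[0, 0, 0], 1, 1],
    [[0, 0, 0], 1, 1],
    [[0, 0, 0], 1, 1],
    [[0.45, 0.21, 0], 0, 1],
    [[0.9, 0.41, 0], 0, 1],
    [[0.9, 0.41, 0], 0, 1],
    [[0.9, 0.41, 0], 0, 1],
    [[0.9, 0.41, 0], 0, 1],
    [[0.9, 0.41, 0], 0, 1],
  ],
)

```text
t: 25.83
ee_pos: [466.9, -19.5, 80.8]
orientation: [-2.171, -2.271, 0.0]
ft_force: [-0.1, -0.2, -1.3]
width: 39.5
grasp_force: 30.0
```

Emit:
move_arm(
  steps=[
    [[0.9, 0.41, 0], 0, 1],
    [[0.9, 0.41, 0], 0, 1],
    [[0.9, 0.41, 0], 0, 1],
    [[0.9, 0.41, 0], 0, 1],
    [[0.9, 0.41, 0], 0, 1],
    [[0.9, 0.41, 0], 0, 1],
    [[0.9, 0.41, 0], 0, 1],
    [[0.9, 0.41, 0], 0, 1],
    [[0.9, 0.41, 0], 0, 1],
    [[0.9, 0.41, 0], 0, 1],
    [[0.9, 0.41, 0], 0, 1],
    [[0.9, 0.41, 0], 0, 1],
    [[0.74, 0.34, 0], 0, 1],
    [[0, 0, 0], 0, 1],
    [[0, 0, 0], 0, 1],
  ],
)

```text
t: 27.08
ee_pos: [584.7, 274.0, 80.4]
orientation: [-2.169, -2.273, 0.001]
ft_force: [-0.3, 0.5, -0.9]
width: 39.7
grasp_force: 30.0
```

Run:
```python
from h import *
plan([585.3,273,12],np.pi/2+.045)
```

```text
shift [-0.04  0.02  2.74] turn 0.02 pos [584.7 274.   80.4] phi 1.618 q6 0.37 t 27.08
```

Emit:
move_arm(
  steps=[
    [[-0.04, 0.02, 0.4], 0, 1],
    [[0, 0, 0.6], 0, 1],
    [[0, 0, 0.6], 0, 1],
    [[0, 0, 0.6], 0, 1],
    [[0, 0, 0.38], 0, 1],
    [[0, 0, 0.12], 0, 1],
    [[0, 0, 0], 0, 1],
    [[0, 0, 0], 0, 1],
    [[0, 0, 0], 0, 1],
  ],
)

```text
t: 27.83
ee_pos: [585.7, 272.4, 12.8]
orientation: [2.171, 2.271, 0.0]
ft_force: [0.4, -0.1, -1.3]
width: 39.8
grasp_force: 30.0
```

Emit:
move_arm(
  steps=[
    [[0, 0, 0.04], 0, 1],
    [[0, 0, 0.02], 0, 1],
    [[0, 0, 0], 0, 1],
  ],
)

```text
t: 28.08
ee_pos: [585.6, 272.6, 11.4]
orientation: [2.17, 2.271, 0.0]
ft_force: [0.1, 0.1, -0.7]
width: 40.0
grasp_force: 30.0
```

Emit:
move_arm(
  steps=[
    [[0, 0, 0.02], 0, 1],
    [[0, 0, 0], 0, 1],
  ],
)

```text
t: 28.25
ee_pos: [585.7, 272.6, 11.2]
orientation: [-2.17, -2.271, -0.0]
ft_force: [-1.6, 0.2, 2.6]
width: 39.6
grasp_force: 30.0
```

Emit:
move_arm(
  steps=[
    [[0, 0, 0], 0, 0.32],
    [[0, 0, 0], 0, 0.32],
    [[0, 0, 0], 0, 0.32],
    [[0, 0, -0.2], 0, 0.32],
    [[0, 0, -0.7], 0, 0.32],
    [[0, 0, -1], 0, 0.32],
    [[0, 0, -0.9], 0, 0],
    [[-0.89, -0.487, 0], 0, 0],
    [[-0.89, -0.487, 0], 0, 0],
    [[-0.89, -0.487, 0], 0, 0],
    [[-0.89, -0.487, 0], 0, 0],
    [[-0.89, -0.487, 0], 0, 0],
    [[-0.89, -0.487, 0], 0, 0],
    [[-0.89, -0.487, 0], 0, 0],
    [[-0.89, -0.487, 0], 0, 0],
    [[-0.89, -0.487, 0], 0, 0],
    [[-0.89, -0.487, 0], 0, 0],
    [[-0.89, -0.487, 0], 0, 0],
    [[-0.89, -0.487, 0], 0, 0],
  ],
)

```text
t: 29.83
ee_pos: [451.4, -1.8, 81.3]
orientation: [2.17, 2.271, 0.001]
ft_force: [0.6, -0.8, 0.6]
width: 87.7
grasp_force: 0.0
```

Emit:
move_arm(
  steps=[
    [[0, 0, 0], -1, 0],
    [[0, 0, 0], -1, 0],
    [[0, 0, 0], -1, 0],
    [[0, 0, 0], -1, 0],
    [[0, 0, 0], -1, 0],
    [[0, 0, 0.1], -1, 0],
    [[0, 0, 0.2], -1, 0],
    [[0, 0, 0.2], -1, 0],
    [[0, 0, 0.2], -1, 0],
    [[0, 0, 0.2], -1, 0],
    [[0, 0, 0.2], -1, 0],
    [[0, 0, 0.2], -1, 0.1],
    [[0, 0, 0.2], -1, 0.2],
    [[0, 0, 0.2], -1, 0.2],
    [[0, 0, 0], -0.9, 0.2],
    [[0, 0, 0], 0, 0.2],
  ],
)

```text
t: 31.17
ee_pos: [451.9, -0.8, 38.5]
orientation: [-0.348, -3.122, 0.0]
ft_force: [-0.4, -0.8, -0.7]
width: 70.5
grasp_force: 0.0
```

Run:
```python
from h import *
plan([452,-0.5,3.2],-0.22)
C={c:cam(c) for c in ("side","scene")}
for n,z in (("bridge_dark",0),("bridge_pale",8)):
 for c in C:
  for p,m in mask(c,n)[:1]:
    f,i=fit([(m,*C[c][1:])],n,z); print(n,c,round(p,2),f.round(2),round(i,3))
a=C["scene"][0][170:390,240:520]; cv2.imwrite("pics/p4.png",cv2.resize(a,None,fx=2.5,fy=2.5)[:,:,::-1])
```

```text
shift [-0.    0.01  1.41] turn -0.03 pos [451.9  -0.8  38.5] phi 2.919 q6 -1.38 t 31.17
bridge_dark side 0.51 [ 4.5299e+02 -4.0000e-01 -4.5000e-01] 0.794
bridge_dark scene 0.61 [ 4.5835e+02 -1.0100e+00 -2.3000e-01] 0.921
bridge_pale scene 0.68 [589.07 271.67  -1.54] 0.925
```

View pics/p4.png

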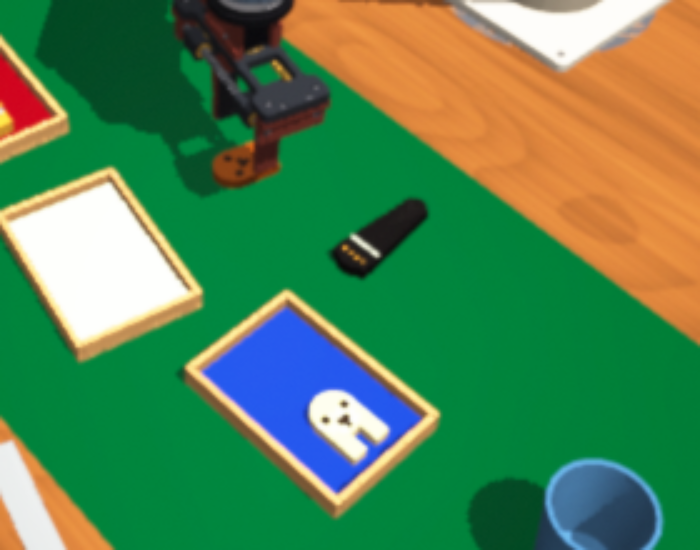

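The pale bridge lies flat in the blue tray at about (347,425), and the fingers straddle the dark one at (240,165). I'll pick it up.

Emit:
move_arm(
  steps=[
    [[0, 0, 0.4], 0, 0.2],
    [[0, 0, 0.5], 0, 0.2],
    [[0, 0, 0.35], 0, 0.2],
    [[0, 0, 0.16], 0, 0.2],
    [[0, 0, 0], 0, 0.2],
    [[0, 0, 0], 0, 1],
    [[0, 0, 0], 0, 1],
    [[0, 0, 0], 0, 1],
    [[0, 0, 0], 0, 1],
    [[0, 0, 0], 0, 1],
    [[0, 0, 0], 0, 1],
    [[0, 0, 0], 0, 1],
    [[0, 0, 0], 0, 1],
    [[0, 0, 0], 0, 1],
  ],
)

```text
t: 32.63
ee_pos: [452.0, -0.8, 3.5]
orientation: [0.353, 3.121, 0.0]
ft_force: [-0.8, 0.3, 6.4]
width: 39.6
grasp_force: 29.8
```

Run:
```python
from h import *
plan([452,-0.5,80],np.pi/2+.045)
```

```text
shift [ 0.    0.01 -3.06] turn 14.9 pos [452.   -0.8   3.5] phi 2.916 q6 -1.37 t 32.63
```

Emit:
move_arm(
  steps=[
    [[0, 0, -0.3], 0, 1],
    [[0, 0, -0.6], 0.9, 1],
    [[0, 0, -0.7], 1, 1],
    [[0, 0, -0.7], 1, 1],
    [[0, 0, -0.5], 1, 1],
    [[0, 0, -0.3], 1, 1],
    [[0, 0, 0], 1, 1],
    [[0, 0, 0], 1, 1],
    [[0, 0, 0], 1, 1],
    [[0, 0, 0], 1, 1],
    [[0, 0, 0], 1, 1],
    [[0, 0, 0], 1, 1],
    [[0, 0, 0], 1, 1],
    [[0, 0, 0], 1, 1],
    [[0, 0, 0], 1, 1],
    [[0, 0, 0], 1, 1],
  ],
)

```text
t: 33.97
ee_pos: [451.6, -0.8, 81.0]
orientation: [-2.175, -2.267, 0.0]
ft_force: [0.8, 0.6, 0.1]
width: 39.8
grasp_force: 29.8
```

Emit:
move_arm(
  steps=[
    [[0.43, 0.33, 0], 0, 1],
    [[0.85, 0.646, 0], 0, 1],
    [[0.85, 0.646, 0], 0, 1],
    [[0.85, 0.646, 0], 0, 1],
    [[0.85, 0.646, 0], 0, 1],
    [[0.85, 0.646, 0], 0, 1],
    [[0.85, 0.646, 0], 0, 1],
    [[0.85, 0.646, 0], 0, 1],
    [[0.85, 0.646, 0], 0, 1],
    [[0.43, 0.33, 0], 0, 1],
    [[0, 0, 0], 0, 1],
    [[0, 0, 0], 0, 1],
  ],
)

```text
t: 34.97
ee_pos: [588.5, 198.1, 80.5]
orientation: [-2.167, -2.275, 0.001]
ft_force: [-0.3, -0.0, -0.5]
width: 39.6
grasp_force: 29.8
```

Run:
```python
from h import *
plan([588.7,197,12.5],np.pi/2+.045)
```

```text
shift [-0.04  0.01  2.72] turn 0.04 pos [588.5 198.1  80.5] phi 1.619 q6 0.26 t 34.97
```

Emit:
move_arm(
  steps=[
    [[-0.04, 0.01, 0.4], 0, 1],
    [[0, 0, 0.6], 0, 1],
    [[0, 0, 0.6], 0, 1],
    [[0, 0, 0.6], 0, 1],
    [[0, 0, 0.38], 0, 1],
    [[0, 0, 0.12], 0, 1],
    [[0, 0, 0.04], 0, 1],
    [[0, 0, 0], 0, 1],
    [[0, 0, 0], 0, 1],
  ],
)

```text
t: 35.72
ee_pos: [589.1, 195.9, 12.5]
orientation: [2.171, 2.271, 0.001]
ft_force: [1.2, -0.4, 0.1]
width: 39.7
grasp_force: 29.9
```

Emit:
move_arm(
  steps=[
    [[0, 0, 0.03], 0, 1],
    [[0, 0, 0.01], 0, 1],
    [[0, 0, 0], 0, 1],
  ],
)

```text
t: 35.97
ee_pos: [589.2, 196.1, 11.5]
orientation: [2.17, 2.271, 0.001]
ft_force: [0.2, -1.1, 2.0]
width: 39.8
grasp_force: 29.9
```

Emit:
move_arm(
  steps=[
    [[0, 0, 0], 0, 0.32],
    [[0, 0, 0], 0, 0.32],
    [[0, 0, 0], 0, 0.32],
    [[0, 0, -0.2], 0, 0.32],
    [[0, 0, -0.7], 0, 0.32],
    [[0, 0, -1], 0, 0.32],
    [[0, 0, -0.9], 0, 0],
    [[-0.198, -0.891, 0], 0, 0],
    [[-0.198, -0.891, 0], 0, 0],
    [[-0.198, -0.891, 0], 0, 0],
    [[-0.198, -0.891, 0], 0, 0],
    [[-0.198, -0.891, 0], 0, 0],
    [[-0.198, -0.891, 0], 0, 0],
    [[-0.198, -0.891, 0], 0, 0],
    [[-0.198, -0.891, 0], 0, 0],
    [[0, 0, 0], -1, 0],
    [[0, 0, 0], -1, 0],
    [[0, 0, 0], -1, 0],
    [[0, 0, 0], -1, 0],
    [[0, 0, 0], -1, 0],
  ],
)

```text
t: 37.63
ee_pos: [412.9, 148.6, 81.6]
orientation: [1.621, 2.69, 0.001]
ft_force: [-1.4, -0.1, 0.3]
width: 87.6
grasp_force: 0.0
```

Emit:
move_arm(
  steps=[
    [[0, 0, 0], -1, 0],
    [[0, 0, 0], -1, 0],
    [[0, 0, 0.1], -1, 0],
    [[0, 0, 0.2], -1, 0],
    [[0, 0, 0.2], -1, 0],
    [[0, 0, 0.2], -1, 0],
    [[0, 0, 0.2], -1, 0],
    [[0, 0, 0.2], -1, 0],
    [[0, 0, 0.2], -1, 0.1],
    [[0, 0, 0.2], -1, 0.2],
    [[0, 0, 0.2], -1, 0.2],
    [[0, 0, 0], -1, 0.2],
    [[0, 0, 0], -1, 0.2],
    [[0, 0, 0], 0, 0.2],
  ],
)

```text
t: 38.8
ee_pos: [412.9, 148.5, 38.9]
orientation: [-0.076, 3.14, 0.0]
ft_force: [-0.8, 1.5, -1.2]
width: 69.9
grasp_force: 0.0
```

Run:
```python
from h import *
plan([413,148.5,3.5],0.055)
C={c:cam(c) for c in ("side","scene")}
for n,z in (("tailpiece",0),("bridge_dark",8)):
 for c in C:
  for p,m in mask(c,n)[:1]:
    f,i=fit([(m,*C[c][1:])],n,z); print(n,c,round(p,2),f.round(2),round(i,3))
a=C["scene"][0][170:390,240:520]; cv2.imwrite("pics/p5.png",cv2.resize(a,None,fx=2.5,fy=2.5)[:,:,::-1])
```

```text
shift [-0.   -0.    1.42] turn -0.07 pos [412.9 148.5  38.9] phi -3.093 q6 -1.3 t 38.8
tailpiece side 0.32 [582.4  306.47  -1.15] 0.688
tailpiece scene 0.85 [4.1894e+02 1.4876e+02 6.0000e-02] 0.867
bridge_dark side 0.77 [594.46 199.54  -1.52] 0.919
bridge_dark scene 0.88 [591.26 194.33  -1.49] 0.907
```

View pics/p5.png

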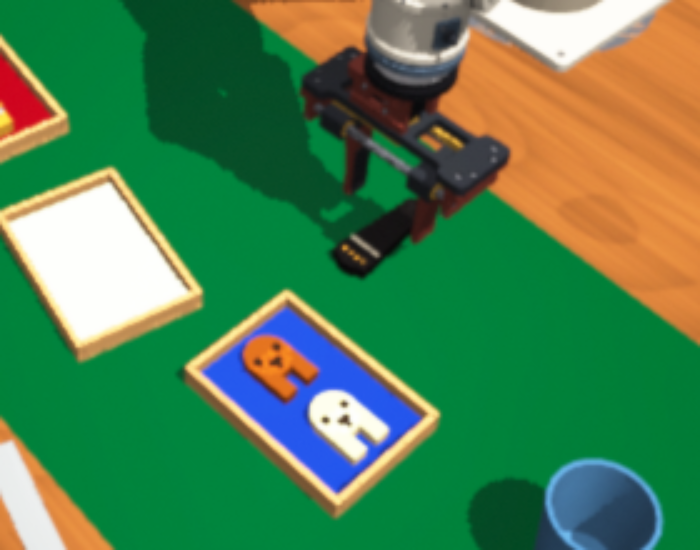

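Both bridges lie side by side and flat in the blue tray at (280,365) and (347,425). The fingers straddle the tailpiece, so I'll pick it up.

Emit:
move_arm(
  steps=[
    [[0, 0, 0.4], -0.07, 0.2],
    [[0, 0, 0.5], 0, 0.2],
    [[0, 0, 0.35], 0, 0.2],
    [[0, 0, 0.16], 0, 0.2],
    [[0, 0, 0], 0, 0.2],
    [[0, 0, 0], 0, 1],
    [[0, 0, 0], 0, 1],
    [[0, 0, 0], 0, 1],
    [[0, 0, 0], 0, 1],
    [[0, 0, 0], 0, 1],
    [[0, 0, 0], 0, 1],
    [[0, 0, 0], 0, 1],
    [[0, 0, 0], 0, 1],
    [[0, 0, 0], 0, 1],
    [[0, 0, 0], 0, 1],
    [[0, 0, 0], 0, 1],
  ],
)

```text
t: 40.43
ee_pos: [412.9, 148.5, 3.6]
orientation: [-0.081, 3.14, 0.0]
ft_force: [0.1, -0.1, 6.3]
width: 31.9
grasp_force: 29.9
```

Run:
```python
from h import *
plan([413,148.5,80],np.pi/2-.19)
```

```text
shift [-0.    0.   -3.05] turn -15.23 pos [412.9 148.5   3.6] phi -3.09 q6 -1.3 t 40.43
```

Emit:
move_arm(
  steps=[
    [[0, 0, -0.3], 0, 1],
    [[0, 0, -0.6], 0.77, 1],
    [[0, 0, -0.7], 1, 1],
    [[0, 0, -0.7], 1, 1],
    [[0, 0, -0.5], 1, 1],
    [[0, 0, -0.3], 1, 1],
    [[0, 0, 0], 1, 1],
    [[0, 0, 0], 1, 1],
    [[0, 0, 0], 1, 1],
    [[0, 0, 0], 1, 1],
    [[0, 0, 0], 1, 1],
    [[0, 0, 0], 1, 1],
    [[0, 0, 0], 1, 1],
    [[0, 0, 0], 1, 1],
    [[0, 0, 0], 1, 1],
    [[0, 0, 0], 1, 1],
    [[0, 0, 0], 1, 1],
    [[0, 0, 0], 1, 1],
    [[0, 0, 0], 1, 1],
    [[0, 0, 0], 1, 1],
  ],
)

```text
t: 42.1
ee_pos: [412.4, 148.4, 81.1]
orientation: [-2.243, -2.199, 0.001]
ft_force: [0.4, 0.1, -0.1]
width: 31.8
grasp_force: 29.9
```

Emit:
move_arm(
  steps=[
    [[0, 0, 0], 1, 1],
    [[0, 0, 0], 1, 1],
    [[0, 0, 0], 0, 1],
    [[0, 0, 0], 0, 1],
  ],
)

```text
t: 42.43
ee_pos: [412.6, 148.4, 81.1]
orientation: [-2.42, -2.004, 0.0]
ft_force: [-0.4, 0.8, -0.8]
width: 32.1
grasp_force: 29.9
```

Run:
```python
from h import *
plan([632.3,6,80],np.pi/2-.19)
```

```text
shift [-3.96  9.7   0.04] turn 0.03 pos [412.6 148.4  81.1] phi 1.383 q6 0.51 t 42.43
```

Emit:
move_arm(
  steps=[
    [[-0.2, 0.48, 0], 0, 1],
    [[-0.36, 0.88, 0], 0, 1],
    [[-0.36, 0.88, 0], 0, 1],
    [[-0.36, 0.88, 0], 0, 1],
    [[-0.36, 0.88, 0], 0, 1],
    [[-0.36, 0.88, 0], 0, 1],
    [[-0.36, 0.88, 0], 0, 1],
    [[-0.36, 0.88, 0], 0, 1],
    [[-0.36, 0.88, 0], 0, 1],
    [[-0.36, 0.88, 0], 0, 1],
    [[-0.36, 0.88, 0], 0, 1],
    [[-0.16, 0.42, 0], 0, 1],
    [[0, 0, 0], 0, 1],
    [[0, 0, 0], 0, 1],
  ],
)

```text
t: 43.6
ee_pos: [631.6, 5.0, 80.5]
orientation: [-2.422, -2.0, 0.001]
ft_force: [-0.2, 0.5, 0.2]
width: 31.8
grasp_force: 29.9
```

Run:
```python
from h import *
plan([632.3,6,12.5],np.pi/2-.19)
```

```text
shift [0.04 0.02 2.72] turn -0.0 pos [631.6   5.   80.5] phi 1.38 q6 0.18 t 43.6
```

Emit:
move_arm(
  steps=[
    [[0.04, 0.02, 0.4], 0, 1],
    [[0, 0, 0.6], 0, 1],
    [[0, 0, 0.6], 0, 1],
    [[0, 0, 0.6], 0, 1],
    [[0, 0, 0.38], 0, 1],
    [[0, 0, 0.1], 0, 1],
    [[0, 0, 0.02], 0, 1],
    [[0, 0, 0], 0, 1],
    [[0, 0, 0], 0, 1],
  ],
)

```text
t: 44.35
ee_pos: [633.4, 6.3, 13.9]
orientation: [2.422, 2.0, 0.001]
ft_force: [0.3, 0.1, -1.1]
width: 31.5
grasp_force: 29.9
```

Run:
```python
from h import *
C=cam("side"); cv2.imwrite("pics/p6.png",cv2.resize(C[0][140:310,260:440],None,fx=3,fy=3)[:,:,::-1])
```

```text
(no output)
```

View pics/p6.png

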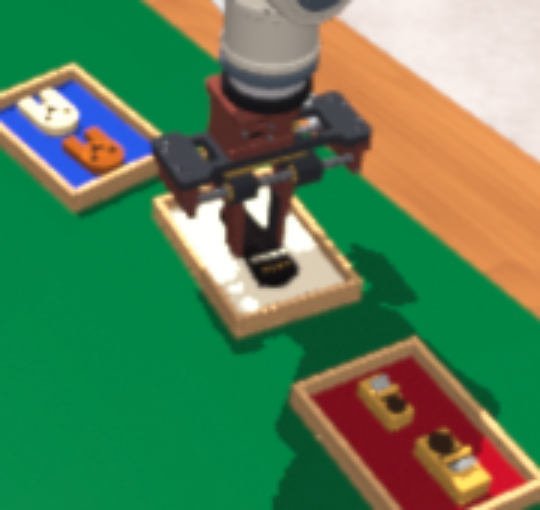

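The tailpiece is inside the white tray near (270,260), clear of the walls and about 2 mm above the floor. I'll lower it the rest of the way.

Emit:
move_arm(
  steps=[
    [[0, 0, 0.04], 0, 1],
    [[0, 0, 0.02], 0, 1],
    [[0, 0, 0], 0, 1],
  ],
)

```text
t: 44.65
ee_pos: [633.0, 6.2, 12.1]
orientation: [2.422, 2.0, 0.0]
ft_force: [-0.7, -0.4, -1.3]
width: 31.5
grasp_force: 29.9
```

Emit:
move_arm(
  steps=[
    [[0, 0, 0.02], 0, 1],
    [[0, 0, 0], 0, 1],
  ],
)

```text
t: 44.82
ee_pos: [633.0, 6.2, 11.7]
orientation: [2.422, 2.0, 0.0]
ft_force: [-0.1, -0.1, 0.6]
width: 31.8
grasp_force: 29.9
```

Emit:
move_arm(
  steps=[
    [[0, 0, 0.01], 0, 1],
    [[0, 0, 0], 0, 1],
    [[0, 0, 0], 0, 0.4],
    [[0, 0, 0], 0, 0.4],
    [[0, 0, 0], 0, 0.4],
    [[0, 0, -0.2], 0, 0.4],
    [[0, 0, -0.7], 0, 0.4],
    [[0, 0, -1], 0, 0.4],
    [[0, 0, -1], 0, 0.4],
    [[0, 0, -1], 0, 0],
    [[0, 0, -1], 0, 0],
    [[0, -1, -1], 0, 0],
    [[0, -1, -1], 0, 0],
    [[0, -1, -1], 0, 0],
    [[0, -1, 0], 0, 0],
    [[0, -1, 0], 0, 0],
    [[0, -1, 0], 0, 0],
    [[0, 0, 0], 0, 0],
  ],
)

```text
t: 46.32
ee_pos: [480.9, 35.1, 208.6]
orientation: [-2.42, -2.0, 0.004]
ft_force: [-0.3, 0.6, -0.2]
width: 87.6
grasp_force: 0.0
```

Run:
```python
from h import *
C=cam("side"); cv2.imwrite("pics/p7.png",cv2.resize(C[0][110:420,190:500],None,fx=1.9,fy=1.9)[:,:,::-1])
```

```text
(no output)
```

View pics/p7.png

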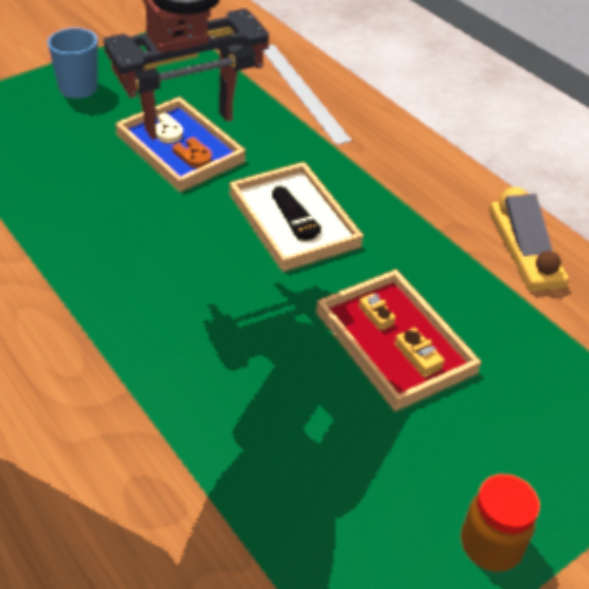

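All five pieces lie flat in their trays: the tailpiece at (297,213), the planes at (378,310) and (420,350), the bridges at (167,128) and (193,152). The jar and mug haven't moved.

```bash
python3 -c "
from workcell import ctrl
print(ctrl.close_job())"
```

```text
the job is handed in; nothing more can be done
None
```

The job is handed in at about 46 s of the 104 s allowed: both planes are in the red tray, both bridge blanks in the blue and the tailpiece in the white, all lying flat in the last camera view, with the jar and mug left where they stood.

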